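# Drive the jammed lug nut out of the socket tube and box it

## Task

A lug nut is jammed in the short steel tube on the stand. Pick up the push-out key from its rest, push its rod through the tube from the open side until the nut has come completely out of the far end onto the two rails, then draw the rod out and lay the key back on its rest the way it lay. Finally lay the freed nut in the empty bay of the grey box, leaving the other things on the surface where they are.

Things in the scene. Friction and masses are not known exactly. Their poses are not given: they have to be found in the camera images.
- tube_center (a point): Centre of a fixed bare-steel tube lying level on a stand, its axis 90 mm above the surface: 80 mm long, 46 mm outside, 32 mm bore, open at both ends. x = bore axis in the pushing direction: the rod goes in at x = -40 mm, the nut comes out at x = +40 mm; z = up. The stand's base plate is 90 mm wide, 8 mm thick and spans x = -50 to +170 mm.
- tube_mouth (a point): Centre of the tube's open mouth for the rod (the end without rails); axes as tube_center, the bore runs to +x. The space in front of it is clear at axis height. A small spring pad in the roof of the bore grips the nut: pushing it takes roughly 5 to 15 N. Once the nut has gone, the pad hangs to 11 mm above the axis.
- rail_mid (a point): Middle, at a lying nut's centre height, of two round rails beyond the tube's far end (6 mm thick, centres 20.6 mm apart, 15 mm below this point). They run 57 mm either way along x (axes as tube_center), from the tube's end to an end plate 44 mm wide, 98 mm high. The pushed-out nut lies on them in line with the tube, its sides free.
- rest_fork (a point): Floor of the rest's fork, which carries the rod: at x = +50 mm of rest_seat, 37 mm above the surface, 14 mm long; prongs 26 mm apart rise to 55 mm above the surface. Axes as rest_seat.
- nut_center (a point): Centre of the chrome spline lug nut, a solid-ended cylinder 60 mm long, 30 mm in diameter, about 0.22 kg; x = its length. It starts jammed in the tube, wholly inside, its length along the bore, within 8 mm of the tube's centre and about 1 mm below the tube axis.
- key_center (a point): Middle of the push-out key, 200 mm long, about 0.35 kg, lying level; x runs from handle to rod tip. Handle: dark steel bar, 28 x 28 mm square, from x = -100 to -25 mm. Rod: plain aluminium, 14 mm in diameter, from x = -25 mm to its flat tip at x = +100 mm, on the same axis. On its rest the axis is 44 mm above the surface.
- key_grip (a point): Point on the key's axis inside the handle, at x = -52 mm of the key, its balance point and the clear place to grip it from above: the 28 mm handle's sides are free there, 38 mm above the rest's base plate. Axes as the key's.
- key_tip (a point): Centre of the rod's flat tip, x = +100 mm of the key. Axes as the key's.
- rest_seat (a point): Where the key's middle lies on its fixed rest, 44 mm above the surface; x = the direction in which the rod points, z = up. A ledge 30 mm high carries the handle's rear end (x = -100 to -78 mm) between cheeks 39 mm apart that rise to 40 mm above the surface. Base plate 220 x 70 mm, 6 mm thick.
- bay_floor (a point): Centre of the floor of the grey box's empty bay, 5 mm above the surface; x = along the bay, y = towards the other bay with five other lug nuts, z = up. The bay is 182 mm in x by 112 mm in y inside; its 4 mm walls rise 40 mm above its floor (35 mm for the divider on the y side). The box is fixed, its lid lies folded out flat beyond the nuts.
- ramekin: glass ramekin, 84 mm across, 45 mm high; bystander; origin under its centre
- gauge: orange plastic pocket tire gauge, about 130 mm long, 14 mm high; bystander; origin under its middle
- adapter: dark steel adapter standing on end, 38 mm across, 70 mm high; bystander; origin under its centre
- oil_can: dark can, 64 mm across, 170 mm high; bystander; origin under its centre
- screwdriver: screwdriver with a black handle, lying flat; bystander
- grease_jar: jar, 70 mm across, 70 mm high; bystander; origin under its centre
- nut: The same lug nut as a body; origin at its centre, as nut_center.
- key: The same push-out key as a body; origin at its middle, as key_center.
Things that resemble listed ones, but are neither listed nor needed, are in the scene too. Leave any orange look-alike of the part that bears tube_center alone.

How it is judged:
By the outcome, as a careful person would: the job done as asked, in the order asked, and still so for the second after the job is handed in, with the robot touching nothing.
It also fails if it takes over 64 s, if anything falls off the work surface, if the arm or the gripper's body presses on something with over 40 N, if the wrist force passes 120 N, or if a joint passes its speed limit or range.

## Robot

A 6-joint arm with a two-finger parallel gripper is mounted at the origin on the work surface. World frame = base frame: x ahead of the robot, y to its left, z up, the work surface at z = 0. Lengths are in m, angles in degrees, forces in N, time in s.
With the tool pointing down it reaches from about 0.4 to 0.825 m from the base axis. Payload 7 kg.
Tool frame: the origin (TCP) lies between the finger pads; the fingertips stand 22 mm ahead of it and the grasp point (between the pads) lies 3 mm ahead of it; z points along the fingers, y is the direction in which the jaws open and shut (so a half turn about z gives the same grasp; the last joint's range is limited). The gripper opens to 88 mm and grips with 3 to 60 N. Pads are 19 mm wide; open, the fingers measure 130 mm over their backs; the gripper's body (78 mm by 193 mm) begins 47 mm behind the grasp point.
Start: joints at [84.574, 20.546, 0.682, 0, -70.136, -16.507], TCP at [0.252, 0.626, 0.249] pointing down, gripper open.
Joint ranges: [-176.03, 176.03], [-82.01, 121.73], [-58.28, 71.71], [-173.87, 95.51], [-174.79, -0.11], [-173.66, 173.66]. Speed limits (degrees/s): [136.94, 136.94, 172.46, 180, 180, 180].

## Interface

Orientations are given as [roll, pitch, yaw] about the fixed x, y, z axes, in that order (R = Rz(yaw) Ry(pitch) Rx(roll)).
In Python, from plant import telemetry, cams, r gives the robot as it stands.
- The arm moves only by the tool carry_out, never from a script. Its argument "commands" is one flat list of numbers, 5 for each row, row after row: the shift along the world's x, y, z as a fraction of full scale, then the turn about the world's z as a fraction of full scale, then the gripper's target within -1 to 1 (shut at 1, half-way at 0, fully open at -1). In form: [x, y, z, turn, claw, x, y, z, turn, claw, ...]. A call has 1 to 8 rows; each row shifts and turns the commanded pose from where the row before left it; what a row does not reach is not made up. Full scale, the value 1, is 0.04 m for a shift and 4 degrees for a turn. A row lasts 1/10 s, in which the tool goes at most 50 mm and 8.59 degrees, less where a joint would pass 70% of its speed; a pose out of reach is approached as far as the arm can. A call with a number of a shift or a turn outside -1 to 1 is refused whole. A call with a gripper value outside its range is refused whole. The fingers move at their own pace and stop on an object; "grip_force" is the grip in N (left out, the last holds). Time passes only in rows, so rows that do not move let the fingers close. It gives the time, the measured TCP pose, the force and the opening at its end, in the units of the state.
- telemetry.get_state(): the state, without advancing time (a new reading comes with each control period).
- cams.capture(name): name is "side" or "top" or "wrist"; returns a dict with "frame" (384x512x3 uint8, red, green, blue), "camera_matrix" (3x3 intrinsics, pixels), "camera_from_world" (4x4, takes a point from world to camera coordinates); the wrist camera has in their place "mount" (4x4, takes a point from camera to tool coordinates, whose origin is the TCP and whose axes are the flange's). Camera axes: x right, y down, z forward; pixel columns grow to the right and rows downward; lengths in m; the calibration is good to about 2 mm. The wrist camera is an equidistant fisheye: a pixel r from the principal point sees the ray r / f radians off the axis. A picture is of the moment at which its call begins: read the wrist's pose just before it. There is no depth.
- r.close_job(): hands the job in, once; it reports no verdict.
The state is a dict: "time_s": time; "joints": joint angles; "qd": joint speeds; "joint_torque": joint torques, N m; "tcp_pos": TCP position; "eef_rot": TCP orientation; "contact_force": force on the tool from outside, world axes, zero at the start; "moment": the same for the moment, N m; "gripper_width": finger opening in m.
Only numpy, scipy, OpenCV 4.12 (cv2) and the standard library are available. Lean on these libraries where they do the work, as an engineer would, in place of code of your own. Each camera call takes 0.05 s, during which the arm holds its last target. There are 200 camera calls.

## Working session

There is one attempt and no reset: what is moved stays moved. The work goes in short steps, Python scripts to look and compute and a tool call to move; the robot and the scene stay as the last step left them, time stands still between calls to the robot, and variables do not carry over. Pictures are saved under pics/ and viewed, about 8 in all and at most 12, crops included, and the job is handed in when it is done.

Besides the shell and the picture viewer there is one more tool, called after "Emit:" as name(argument=value, ...), one argument or row to a line, values as JSON. carry_out: Moves the arm, as the interface text tells. Shift numbers are shares of 0.04 m and turn numbers shares of 4 degrees, none past 1 either way. Its arguments: {"type":"object","properties":{"commands":{"type":"array"},"grip_force":{"type":"number"}},"required":["commands"]}

```bash
ls; mkdir -p pics; cat > h.py <<'E'
import numpy as np, cv2, json
from plant import telemetry, cams, r
def snap(n, tag):
    c=cams.capture(n); cv2.imwrite(f'pics/{tag}.png', c['frame'][:,:,::-1])
    np.savez(f'pics/{tag}.npz', **{k:np.array(v) for k,v in c.items()}); return c
def load(tag): return dict(np.load(f'pics/{tag}.npz'))
def ray(c,u,v):
    K=c['camera_matrix'];T=c['camera_from_world'];R=T[:3,:3]
    return -R.T@T[:3,3], R.T@np.linalg.solve(K,[u,v,1])
def at_z(c,u,v,z):
    o,d=ray(c,u,v); return o+d*(z-o[2])/d[2]
def proj(c,P):
    P=np.atleast_2d(P);T=c['camera_from_world'];q=(P@T[:3,:3].T+T[:3,3])@c['camera_matrix'].T
    return q[:,:2]/q[:,2:]
E
python3 - <<'E'
from h import *
s=telemetry.get_state();print(s)
a=snap('top','top0');b=snap('side','side0')
for c in(a,b):print(c['camera_matrix'],ray(c,256,192))
E
```

```text
pics
{'time_s': 0.0, 'joints': array([ 8.45723166e+01,  2.05902007e+01,  6.35114812e-01, -2.05415859e-02,
       -7.01370081e+01, -1.65084586e+01]), 'qd': array([-0.23388008,  0.02408997, -0.00747384, -0.00048689, -0.06100826,
       -0.1080233 ]), 'joint_torque': array([-2.55239347e-04, -5.82710123e+01,  2.93066096e+01,  6.99768528e+00,
        7.14881869e-03, -1.64678750e-04]), 'tcp_pos': array([0.25199536, 0.62571092, 0.24764546]), 'eef_rot': array([ 1.79906215e+02, -7.65712071e-03, -2.19431307e+01]), 'contact_force': array([-0.89149714, -0.28219761, -0.09773699]), 'moment': array([-0.01585465,  0.056844  , -0.02138846]), 'gripper_width': 0.08759966030717023}
[[410.82223217   0.         253.34117067]
 [  0.         410.82223217 189.31479296]
 [  0.           0.           1.        ]] (array([ 0.30351726, -0.03860824,  1.429065  ]), array([ 0.10944402, -0.00481068, -0.99402388]))
[[459.16633784   0.         255.62299204]
 [  0.         459.16633784 187.64188388]
 [  0.           0.           1.        ]] (array([0.36353686, 0.9765905 , 0.85699856]), array([ 0.08514776, -0.79704448, -0.5979638 ]))
```

```bash
python3 - <<'E'
import cv2
for t in('top0','side0'):
    cv2.imwrite(f'pics/{t}_b.png',cv2.resize(cv2.imread(f'pics/{t}.png'),(800,600),interpolation=cv2.INTER_CUBIC))
E
```

```text
(no output)
```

View pics/top0_b.png

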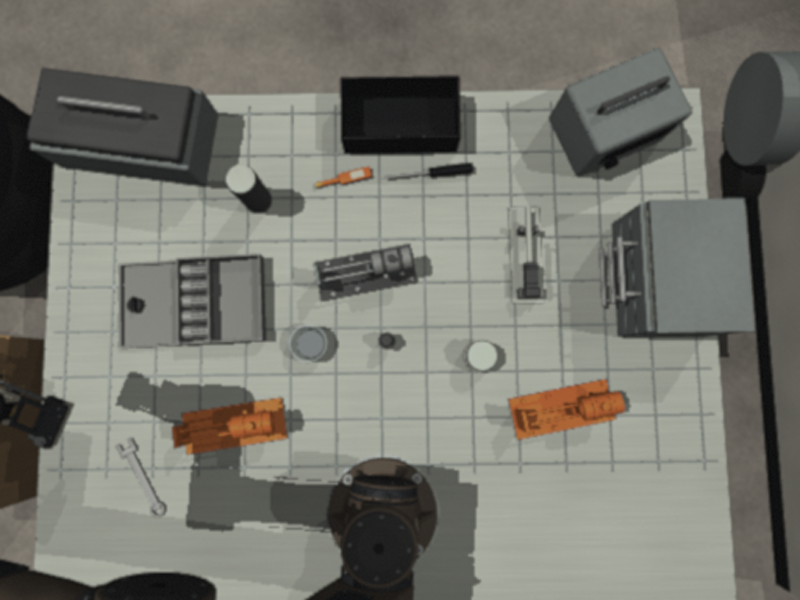

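View pics/side0_b.png

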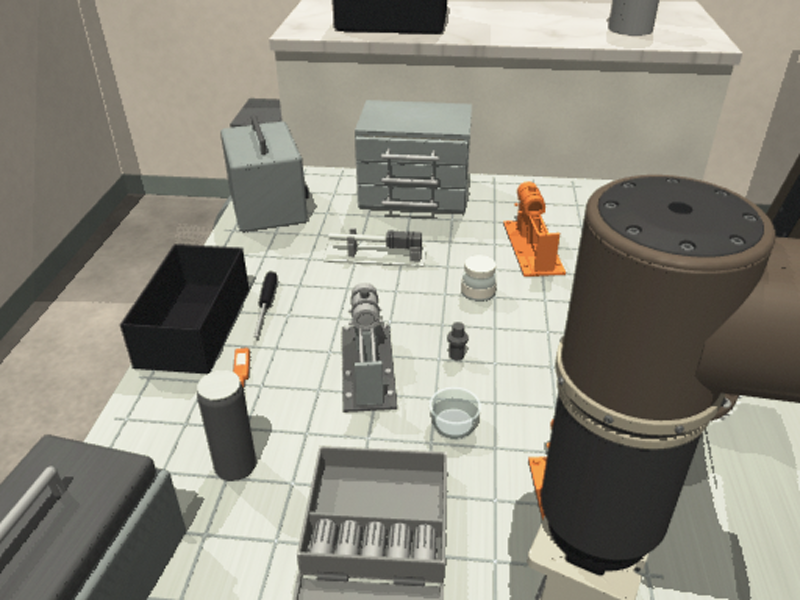

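The top picture (800 px scale) shows these candidates:
- **Tube:** steel tube at (395,262) with rails running left to (320,280). The orange look-alikes at (250,425) and (600,402) are to be avoided.
- **Key:** lies on its rest at (528,255), handle at (530,280), rod tip near (530,210).
- **Box:** empty bay at (243,300), nut bay at (195,300).

Next is a close crop to confirm the choice.

```bash
python3 - <<'E'
import cv2,numpy as np
a=cv2.imread('pics/top0.png')
# stand x195-280,y150-195 ; rest x320-355,y128-198
A=cv2.resize(a[150:200,195:283],None,fx=6,fy=6,interpolation=cv2.INTER_CUBIC)
B=cv2.resize(a[128:198,318:358],None,fx=6,fy=6,interpolation=cv2.INTER_CUBIC)
C=cv2.resize(a[158:226,110:175],None,fx=4,fy=4,interpolation=cv2.INTER_CUBIC)
W=np.zeros((600,800,3),np.uint8);W[:300,:528]=A;W[:420,540:780]=B;W[310:582,:260]=C
cv2.imwrite('pics/crop1.png',W)
E
```

```text
(no output)
```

View pics/crop1.png

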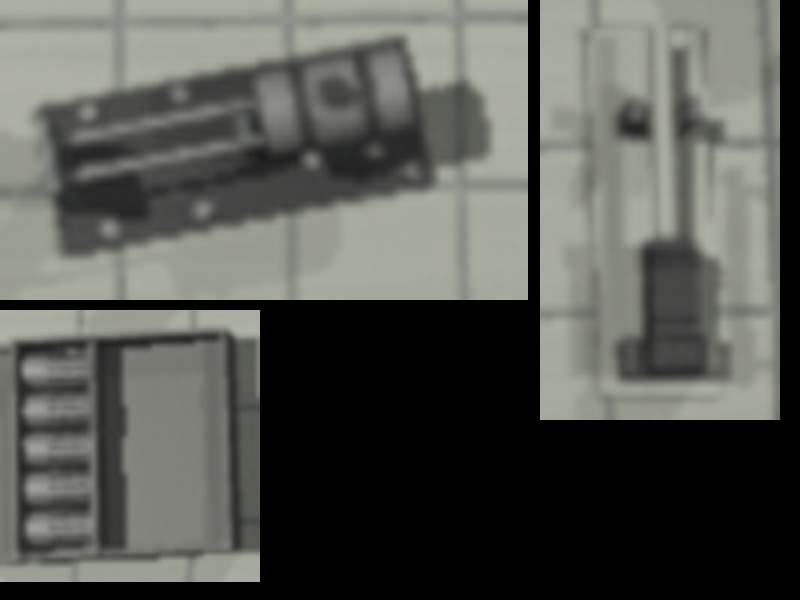

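```bash
cat >> h.py <<'E'
def fit_rect(c,pts,z):
    P=np.array([at_z(c,u,v,z) for u,v in pts]); return P
E
python3 - <<'E'
from h import *
np.set_printoptions(precision=4,suppress=True)
c=load('top0')
cr=lambda x,y,u0,v0,s:(u0+(x+.5)/s-.5,v0+(y+.5)/s-.5)
P=fit_rect(c,[cr(x,y,195,150,6) for x,y in[(42,108),(402,40),(432,185),(65,252)]],.008)
print(P, np.linalg.norm(np.diff(P,axis=0,append=P[:1]),axis=1))
m=P.mean(0); d=(P[0]-P[1]+P[3]-P[2]);yaw=np.arctan2(d[1],d[0]);print('stand',m,np.degrees(yaw),'tubecentre',m[:2]-.06*np.array([np.cos(yaw),np.sin(yaw)]))
# key: handle front, rod
h=lambda x,y,z:at_z(c,*cr(x-540,y,318,128,6),z)
print('handle front',h(669,243,.058),'rear',h(671,375,.058),'rod tip',h(667,28,.051),'fork',h(667,120,.05))
print('rest plate',[h(x,y,.006) for x,y in[(585,28),(705,28),(725,397),(602,397)]])
B=[at_z(c,*cr(x,y-310,110,158,4),.04) for x,y in[(95,342),(230,332),(237,548),(95,553)]]
print('bay',np.array(B))
E
```

```text
[[ 0.5488  0.144   0.008 ]
 [ 0.5861 -0.067   0.008 ]
 [ 0.5001 -0.083   0.008 ]
 [ 0.464   0.1306  0.008 ]] [0.2142 0.0875 0.2167 0.0859]
stand [0.5248 0.0311 0.008 ] 99.80689243851991 tubecentre [ 0.535 -0.028]
handle front [ 0.5317 -0.3271  0.058 ] rear [ 0.4569 -0.3253  0.058 ] rod tip [ 0.6573 -0.3322  0.051 ] fork [ 0.604  -0.3304  0.05  ]
rest plate [array([ 0.6696, -0.2934,  0.006 ]), array([ 0.6685, -0.3642,  0.006 ]), array([ 0.4494, -0.367 ,  0.006 ]), array([ 0.4504, -0.2957,  0.006 ])]
bay [[0.5536 0.3739 0.04  ]
 [0.5606 0.2582 0.04  ]
 [0.3753 0.2504 0.04  ]
 [0.3728 0.3704 0.04  ]]
```

The stand fits its stated 220x90 mm plate, and the rest plate measures about 219x71 mm, both as described. Now moving toward the key, turning towards yaw -180.

Emit:
carry_out(
  commands=[0.8, -0.9, 0, -1, -1, 0.8, -0.9, 0, -1, -1, 0.8, -0.9, 0, -1, -1, 0.8, -0.9, 0, -1, -1, 0.8, -0.9, 0, -1, -1, 0.8, -0.9, 0, -1, -1, 0.6, -0.9, 0, -1, -1, 0.2, -0.9, 0, -1, -1],
  grip_force=30,
)

```text
time_s: 0.9
tcp_pos: [0.4777, 0.3362, 0.2478]
eef_rot: [179.9, -0.0, -54.2]
contact_force: [-0.5, 0.6, -0.4]
gripper_width: 0.0882
```

```bash
python3 -c "
from h import *
s=telemetry.get_state();print(s['joints'],s['tcp_pos'],s['eef_rot'])"
```

```text
[ 5.43162754e+01  1.21115824e+01 -1.11639326e+01  1.26833989e-02
 -6.67865784e+01 -1.84957828e+01] [0.47767606 0.33621818 0.24781419] [ 1.7994481e+02 -3.0747722e-02 -5.4174487e+01]
```

Emit:
carry_out(
  commands=[0, -1, 0, -1, -1, 0, -1, 0, -1, -1, 0, -1, 0, -1, -1, 0, -1, 0, -1, -1, 0, -1, 0, -1, -1, 0, -1, 0, -1, -1, 0, 0, 0, -1, -1, 0, 0, 0, -1, -1],
)

```text
time_s: 1.7
tcp_pos: [0.4759, 0.0967, 0.2485]
eef_rot: [180.0, 0.0, -86.2]
contact_force: [0.9, 0.7, -0.3]
gripper_width: 0.0877
```

```bash
python3 -c "
from h import *
s=telemetry.get_state();print(s['joints'],s['tcp_pos'],s['eef_rot'])
c=snap('wrist','w1');np.savez('pics/w1s.npz',p=s['tcp_pos'],e=s['eef_rot']);print({k:v for k,v in c.items() if k!='frame'})"
```

```text
[ 3.47444708e+01  2.44604527e+00 -2.24626731e+01 -7.95572643e-03
 -6.50967211e+01 -3.09713980e+01] [0.47585104 0.0966782  0.24853052] [ 1.79991623e+02  3.38761199e-03 -8.62302779e+01]
{'camera_matrix': array([[297.31863964,   0.        , 252.00754366],
       [  0.        , 297.31863964, 189.01970256],
       [  0.        ,   0.        ,   1.        ]]), 'mount': array([[-1.75600512e-04, -9.62561563e-01, -2.71063104e-01,
         7.35856424e-02],
       [ 9.99999803e-01, -5.53353643e-06, -6.28171468e-04,
         5.36721222e-04],
       [ 6.03153773e-04, -2.71063160e-01,  9.62561374e-01,
        -1.34418879e-01],
       [ 0.00000000e+00,  0.00000000e+00,  0.00000000e+00,
         1.00000000e+00]])}
```

```bash
cat >> h.py <<'E'
from scipy.spatial.transform import Rotation as Rn
def wsnap(tag):
    s=telemetry.get_state(); c=cams.capture('wrist')
    cv2.imwrite(f'pics/{tag}.png', c['frame'][:,:,::-1])
    np.savez(f'pics/{tag}.npz',K=c['camera_matrix'],M=c['mount'],p=s['tcp_pos'],e=s['eef_rot'],frame=c['frame']); return load(tag)
def wcam(c):
    R=Rn.from_euler('xyz',c['e'],degrees=True).as_matrix()
    return R@c['M'][:3,:3], c['p']+R@c['M'][:3,3]
def wz(c,u,v,z):
    K=c['K'];x=np.array([u-K[0,2],v-K[1,2]])/K[0,0];t=np.hypot(*x)
    d=np.r_[x/t*np.sin(t),np.cos(t)] if t>0 else np.array([0,0,1.])
    R,o=wcam(c);d=R@d;return o+d*(z-o[2])/d[2]
def wproj(c,P):
    R,o=wcam(c);q=(np.atleast_2d(P)-o)@R;h=np.hypot(q[:,0],q[:,1]);t=np.arctan2(h,q[:,2])
    return q[:,:2]/h[:,None]*t[:,None]*c['K'][0,0]+c['K'][:2,2]
E
python3 - <<'E'
from h import *
a=load('w1');s=np.load('pics/w1s.npz')
np.savez('pics/w1.npz',K=a['camera_matrix'],M=a['mount'],p=s['p'],e=s['e'],frame=a['frame'])
cv2.imwrite('pics/w1_b.png',cv2.resize(cv2.imread('pics/w1.png'),(800,600),interpolation=cv2.INTER_CUBIC))
E
```

```text
(no output)
```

View pics/w1_b.png

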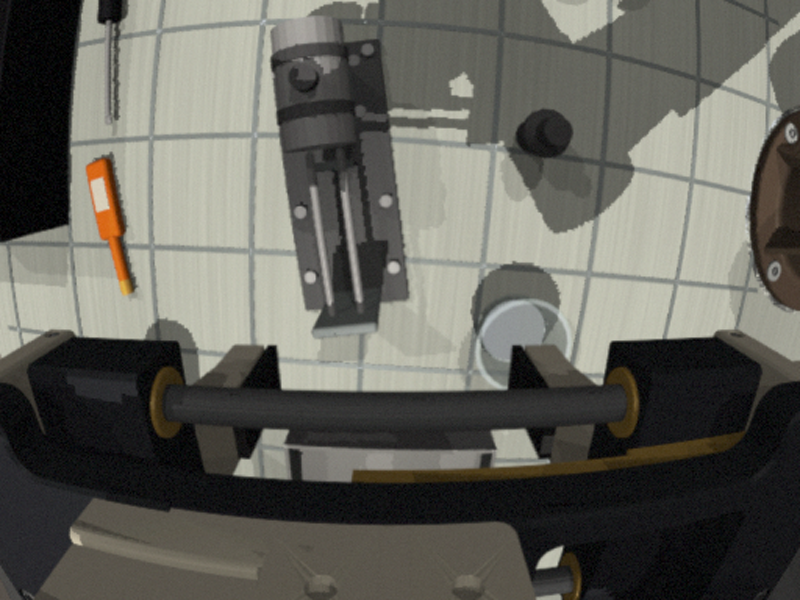

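The wrist picture shows the tube at (315,80), rails from (330,185) to (345,305), and the end plate top at (345,332). The way is clear. I'll fit the stand pose from these points.

Emit:
carry_out(
  commands=[0, -1, 0, -1, -1, 0, -1, 0, -1, -1, 0, -1, 0, -1, -1, 0, -1, 0, -1, -1, 0, -1, 0, -1, -1, 0, -1, 0, -1, -1, 0, -1, 0, -1, -1, 0, -1, 0, -1, -1],
)

```text
time_s: 2.55
tcp_pos: [0.4759, -0.2233, 0.2484]
eef_rot: [180.0, 0.0, -118.0]
contact_force: [0.3, 0.7, 0.5]
gripper_width: 0.0875
```

```bash
cat > fit.py <<'E'
from h import *
from scipy.optimize import least_squares
c=load('w1');k=lambda x,y:((x+.5)*.64-.5,(y+.5)*.64-.5)
# px, z, frame x (None=unknown), frame y
O=[(314,190,.077,None,-.0103),(330,300,.077,None,-.0103),(346,190,.077,None,.0103),(361,300,.077,None,.0103),
(304,309,.008,.170,-.045),(408,298,.008,.170,.045),(380,40,.008,None,.045),(315,336,.098,None,-.022),(378,330,.098,None,.022)]
def res(q,full=False):
    o=[]
    for u,v,z,fx,fy in O:
        P=wz(c,*k(u,v),z)[:2]-q[:2];cs,sn=np.cos(q[2]),np.sin(q[2]);lx=cs*P[0]+sn*P[1];ly=-sn*P[0]+cs*P[1]
        o.append(ly-fy)
        if fx is not None:o.append(lx-fx)
        elif full:print('lx',lx)
    return np.array(o)
s=least_squares(res,[.535,-.028,np.radians(99.8)],loss='soft_l1',f_scale=.002)
print(s.x[:2],np.degrees(s.x[2]),np.round(res(s.x,True)*1e3,1))
E
python3 fit.py
```

```text
lx 0.06952663408905463
lx 0.14557592030289074
lx 0.07235754453466824
lx 0.14797099683306797
lx -0.04494764733329669
lx 0.16325092660720475
lx 0.16350986375142593
[ 0.53435004 -0.02982982] 100.19875125549322 [ 0.1  0.1  0.6  0.9 -1.1 -0.1 -1.7  0.1 -0.5  1.7 -0.2]
```

Emit:
carry_out(
  commands=[0, -1, 0, -1, -1, 0, -1, 0, -1, -1, 0, 0, 0, -1, -1, 0, 0, 0, -1, -1, 0, 0, 0, -1, -1, 0, 0, 0, -1, -1, 0, 0, 0, -1, -1, 0, 0, 0, -1, -1],
)

```text
time_s: 3.35
tcp_pos: [0.4761, -0.3016, 0.2482]
eef_rot: [180.0, -0.0, -150.0]
contact_force: [0.0, 0.0, 1.3]
gripper_width: 0.0876
```

Emit:
carry_out(
  commands=[-1, 0, 0, -1, -1, -1, 0, 0, -1, -1, 0, 0, 0, -1, -1, 0, 0, 0, -1, -1, 0, 0, 0, -1, -1, 0, 0, 0, -1, -1, 0, 0, 0, -0.5, -1, 0, 0, 0, 0, -1],
)

```text
time_s: 4.15
tcp_pos: [0.3961, -0.3017, 0.2483]
eef_rot: [180.0, -0.0, -175.9]
contact_force: [-0.1, -0.6, -0.6]
gripper_width: 0.0874
```

```bash
python3 - <<'E'
from h import *
c=wsnap('w2');s=telemetry.get_state();print(s['joints'],s['tcp_pos'],s['eef_rot'])
cv2.imwrite('pics/w2_b.png',cv2.resize(cv2.imread('pics/w2.png'),(800,600),interpolation=cv2.INTER_CUBIC))
E
```

```text
[-1.46416375e+01  3.71489106e+00 -2.11229937e+01 -7.41627285e-03
 -6.51874220e+01 -7.11702058e+01] [ 0.39613392 -0.30168701  0.24833622] [ 1.79985462e+02 -2.17802606e-02 -1.75814954e+02]
```

View pics/w2_b.png

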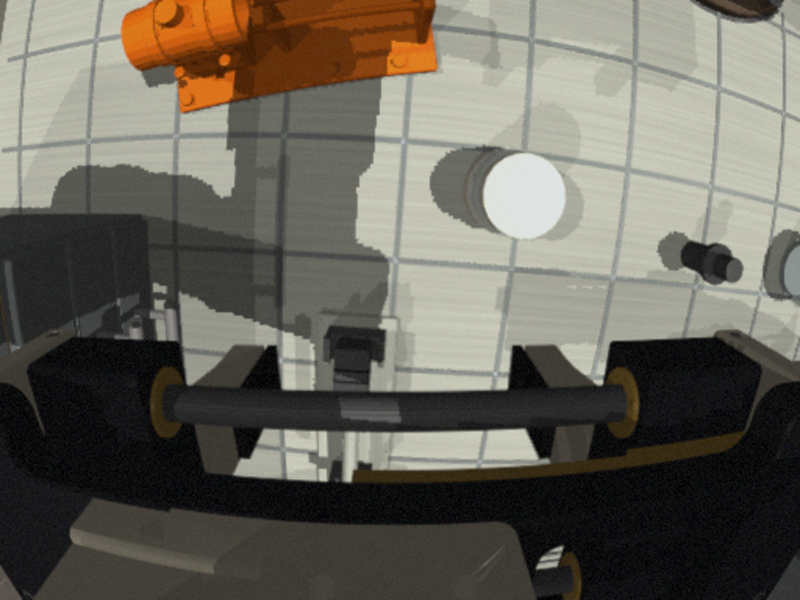

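The camera looks back toward -x, so the key is mostly hidden behind the finger bar: handle rear at (355,345), rod at (350,450). I'll step forward in x and look again.

Emit:
carry_out(
  commands=[1, 0, 0, -1, -1, 1, 0, 0, 0, -1, 1, 0, 0, 0, -1, 1, 0, 0, 0, -1, 1, 0, 0, 0, -1, 1, -0.5, 0, 0, -1, 0, 0, 0, 0, -1, 0, 0, 0, 0, -1],
)

```text
time_s: 5.0
tcp_pos: [0.6365, -0.3219, 0.2463]
eef_rot: [180.0, -0.2, -179.9]
contact_force: [-1.1, 0.7, -0.1]
gripper_width: 0.0878
```

```bash
python3 - <<'E'
from h import *
c=wsnap('w3');s=telemetry.get_state();print(s['joints'],s['tcp_pos'],s['eef_rot'])
im=cv2.imread('pics/w3.png')
k=cv2.resize(im[0:250,170:340],None,fx=2.4*2*.5,fy=2.4,interpolation=cv2.INTER_CUBIC)
k=cv2.resize(im[0:250,150:350],None,fx=2.4,fy=2.4,interpolation=cv2.INTER_CUBIC);print(k.shape)
cv2.imwrite('pics/w3_b.png',k)
E
```

```text
[-1.12300465e+01  2.41889567e+01  6.07164849e+00 -9.09532499e-03
 -7.19938468e+01 -7.86376203e+01] [ 0.6359342  -0.32175421  0.24734702] [ 1.79969626e+02 -1.07273624e-01 -1.79870458e+02]
(600, 480, 3)
```

View pics/w3_b.png

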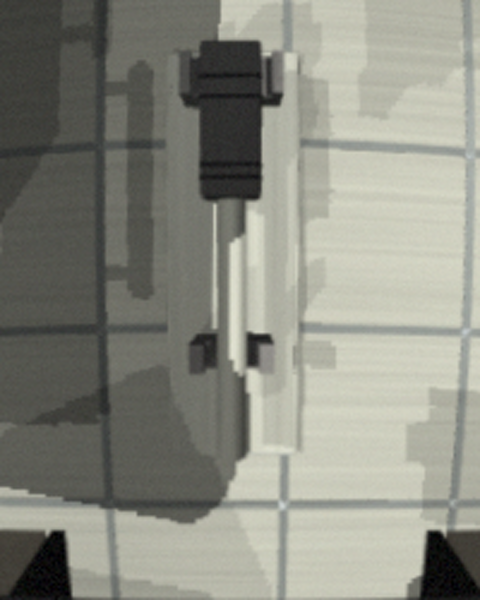

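The handle spans columns 200-262, rows 41-197 in this crop. The rod runs below it along column 232 between the fork prongs at row 352. I'll measure it.

```bash
python3 - <<'E'
from h import *
np.set_printoptions(precision=4,suppress=True)
c=load('w3');k=lambda x,y:((x+.5)/2.4-.5+150,(y+.5)/2.4-.5)
for n,x,y,z in[('Lf',200,196,.058),('Rf',262,196,.058),('Lr',201,42,.058),('Rr',262,42,.058),('rod',231.5,225,.044),('rod2',233,430,.044),('prL',204,352,.055),('prR',261,352,.055),('plL',168,52,.006),('plR',300,52,.006),('plRf',298,450,.006)]:
    print(n,wz(c,*k(x,y),z)[:2])
E
```

```text
Lf [ 0.5343 -0.3429]
Rf [ 0.5343 -0.3153]
Lr [ 0.4614 -0.3428]
Rr [ 0.4615 -0.3154]
rod [ 0.5469 -0.3291]
rod2 [ 0.6453 -0.3285]
prL [ 0.6057 -0.3416]
prR [ 0.6057 -0.3154]
plL [ 0.4502 -0.3633]
plR [ 0.4505 -0.2945]
plRf [ 0.6657 -0.2937]
```

The key axis is at y=-0.329 with its middle at x=0.560 and yaw about 0. The handle width measures 27.5 mm and the rest plate agrees. The grip point is (0.508, -0.329, 0.047 TCP).

Emit:
carry_out(
  commands=[-1, -0.175, 0, 0, -1, -1, 0, 0, 0, -1, -1, 0, -1, 0, -1, -0.2, 0, -1, 0, -1, 0, 0, -1, 0, -1, 0, 0, -1, 0, -1, 0, 0, -0.8, 0, -1, 0, 0, -0.25, 0, -1],
)

```text
time_s: 5.85
tcp_pos: [0.5102, -0.328, 0.049]
eef_rot: [179.9, -0.2, -179.9]
contact_force: [0.4, -0.4, 0.2]
gripper_width: 0.0876
```

Emit:
carry_out(
  commands=[0, 0, 0, 0, 1, 0, 0, 0, 0, 1, 0, 0, 0, 0, 1, 0, 0, 0, 0, 1, 0, 0, 0, 0, 1, 0, 0, 0, 0, 1, 0, 0, 0, 0, 1],
  grip_force=50,
)

```text
time_s: 6.55
tcp_pos: [0.5129, -0.3289, 0.0514]
eef_rot: [-180.0, 0.0, -179.9]
contact_force: [-0.3, 0.7, -1.0]
gripper_width: 0.0371
```

Emit:
carry_out(
  commands=[0, 0, 0, 0, 1, 0, 0, 0, 0, 1, 0, 0, 0, 0, 1],
)

```text
time_s: 6.85
tcp_pos: [0.5128, -0.3289, 0.0512]
eef_rot: [-180.0, -0.0, -179.9]
contact_force: [0.1, -1.1, 0.7]
gripper_width: 0.0278
```

```bash
python3 - <<'E'
from h import *
s=telemetry.get_state()
for k,v in s.items():print(k,np.round(v,4))
E
```

```text
time_s 6.85
joints [-1.43244e+01  2.53792e+01 -2.09058e+01  5.60000e-03 -4.37171e+01
 -7.56099e+01]
qd [ 0.0197  0.046  -0.0416 -0.0183 -0.0956  0.0886]
joint_torque [ 1.18800e-01 -5.63071e+01  2.13527e+01  5.02630e+00  1.80000e-02
  1.40000e-02]
tcp_pos [ 0.5128 -0.3289  0.0512]
eef_rot [-1.799968e+02 -3.000000e-03 -1.799303e+02]
contact_force [ 0.0837 -1.1013  0.6663]
moment [ 0.0356 -0.1348 -0.0169]
gripper_width 0.0278
```

The command lost about 4 mm on the fast descent, so I'll servo on measured poses. The grip is good (27.8 mm), with TCP 47 mm behind the key's middle and 7 mm above its axis. Lift and check.

Emit:
carry_out(
  commands=[0, 0, 0.3, 0, 1, 0, 0, 0.6, 0, 1, 0, 0, 0.8, 0, 1, 0, 0, 0.8, 0, 1, 0.2, 0.2, 0.3, 1, 1, 0.2, 0.2, 0, 1, 1, 0.2, 0.2, 0, 1, 1, 0.2, 0.2, 0, 1, 1],
)

```text
time_s: 7.65
tcp_pos: [0.5445, -0.2963, 0.1635]
eef_rot: [180.0, -0.0, -163.8]
contact_force: [-0.2, 0.3, -5.3]
gripper_width: 0.0275
```

Emit:
carry_out(
  commands=[0.1, 0.2, 0, 1, 1, 0.1, 0.2, 0, 1, 1, 0.1, 0.2, 0, 1, 1, 0.1, 0.2, 0, 1, 1, 0.1, 0, 0, 1, 1, 0.1, 0, 0, 1, 1, 0.1, 0, 0, 1, 1, 0, 0, 0, 1, 1],
)

```text
time_s: 8.45
tcp_pos: [0.5726, -0.2646, 0.1632]
eef_rot: [179.9, -0.0, -131.8]
contact_force: [-0.6, 1.1, -4.2]
gripper_width: 0.0278
```

Emit:
carry_out(
  commands=[0, 0, 0, 1, 1, 0, 0, 0, 1, 1, 0, 0, 0, 1, 1, 0, 0, 0, 1, 1, 0, 0, 0, 1, 1, 0, 0, 0, 1, 1, 0, 0, 0, 1, 1, 0, 0, 0, 1, 1],
)

```text
time_s: 9.25
tcp_pos: [0.5721, -0.2646, 0.1632]
eef_rot: [179.9, 0.0, -99.8]
contact_force: [0.4, 0.3, -3.9]
gripper_width: 0.0278
```

Emit:
carry_out(
  commands=[0, 0, 0, 1, 1, 0, 0, 0, 1, 1, 0, 0, 0, 1, 1, 0, 0, 0, 1, 1, 0, 0, 0, 1, 1, 0, 0, 0, 0, 1, 0, 0, 0, 0, 1],
)

```text
time_s: 9.95
tcp_pos: [0.5724, -0.2647, 0.1632]
eef_rot: [180.0, 0.0, -80.1]
contact_force: [0.8, -0.3, -3.9]
gripper_width: 0.0276
```

Emit:
carry_out(
  commands=[0.1, 0.02, -0.4, 0.075, 1, 0, 0, -0.5, 0, 1, 0, 0, -0.5, 0, 1, 0, 0, -0.3, 0, 1, 0, 0, 0, 0, 1, 0, 0, 0, 0, 1],
)

```text
time_s: 10.55
tcp_pos: [0.5771, -0.2642, 0.0957]
eef_rot: [-180.0, -0.0, -79.6]
contact_force: [-0.8, 0.1, -4.0]
gripper_width: 0.0277
```

```bash
python3 - <<'E'
from h import *
a=snap('top','top1');b=snap('side','side1')
s=telemetry.get_state();print(s['tcp_pos'],s['eef_rot'])
q=np.radians(100.2);u=np.array([np.cos(q),np.sin(q),0]);n=np.array([-u[1],u[0],0]);C=np.array([.5344,-.0298,.09])
A=a['frame'][:,:,::-1].copy();B=b['frame'][:,:,::-1].copy()
f=6
def crop(im,c,x0,y0,w,h):
    k=cv2.resize(im[y0:y0+h,x0:x0+w],None,fx=f,fy=f,interpolation=cv2.INTER_CUBIC)
    t=np.array([*s['tcp_pos'][:2],s['tcp_pos'][2]-.0072])
    for P,col in[(C-.04*u,(0,0,255)),(C+.04*u,(0,255,0)),(t+.147*u,(255,0,255)),(C+.097*u,(255,255,0))]:
        p=(proj(c,P)[0]-[x0,y0]+.5)*f;cv2.circle(k,tuple(int(i) for i in p),3,col,-1)
    return k
W=np.zeros((600,800,3),np.uint8)
k1=crop(A,a,205,140,130,50);k2=crop(B,b,190,160,100,48)
W[:300,:780]=k1;W[305:593,:600]=k2;cv2.imwrite('pics/chk.png',W)
E
```

```text
[ 0.57759658 -0.26430772  0.09643732] [-1.79905305e+02 -4.97061551e-02 -7.96350200e+01]
```

View pics/chk.png

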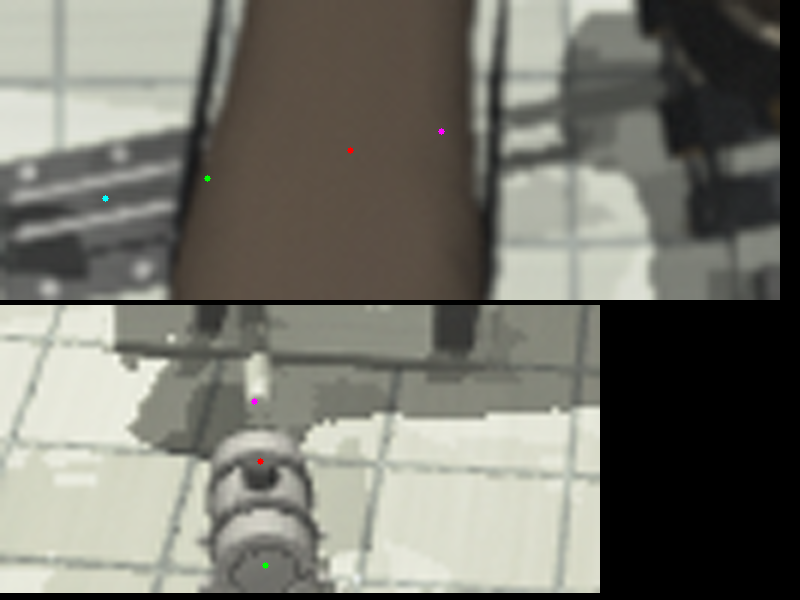

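Side view: the rod (257,380) lines up with the tube column (265,460 to 570), and the predicted tip at (255,401) agrees within about 1-2 mm. In the top view the arm hides that area. Push slowly.

Emit:
carry_out(
  commands=[-0.09, 0.49, -0.02, 0, 1, -0.09, 0.49, 0, 0, 1, -0.053, 0.295, 0, 0, 1, -0.035, 0.197, 0, 0, 1, -0.035, 0.197, 0, 0, 1, -0.035, 0.197, 0, 0, 1, -0.035, 0.197, 0, 0, 1, -0.035, 0.197, 0, 0, 1],
)

```text
time_s: 11.45
tcp_pos: [0.5609, -0.1742, 0.0948]
eef_rot: [-180.0, -0.1, -79.6]
contact_force: [1.2, -5.2, -3.2]
gripper_width: 0.0277
```

Emit:
carry_out(
  commands=[-0.028, 0.157, 0, 0, 1, -0.028, 0.157, 0, 0, 1, -0.028, 0.157, 0, 0, 1, -0.028, 0.157, 0, 0, 1, -0.028, 0.157, 0, 0, 1, -0.028, 0.157, 0, 0, 1, -0.028, 0.157, 0, 0, 1, -0.028, 0.157, 0, 0, 1],
)

```text
time_s: 12.25
tcp_pos: [0.5514, -0.1229, 0.0944]
eef_rot: [180.0, -0.0, -79.6]
contact_force: [0.4, -1.3, -3.8]
gripper_width: 0.0273
```

```bash
python3 - <<'E'
from h import *
b=snap('side','side2');s=telemetry.get_state();print(s['tcp_pos'],s['contact_force'],s['gripper_width'])
q=np.radians(100.2);u=np.array([np.cos(q),np.sin(q),0]);C=np.array([.5344,-.0298,.09])
print((s['tcp_pos']-C)@u+.147)
x0,y0,f=200,170,6
k=cv2.resize(b['frame'][170:265,200:275,::-1],None,fx=f,fy=f,interpolation=cv2.INTER_CUBIC)
for d in(.04,.05,.11):
    p=(proj(b,C+d*u+[0,0,.014])[0]-[x0,y0]+.5)*f;cv2.circle(k,tuple(int(i) for i in p),2,(0,0,255),-1)
cv2.imwrite('pics/side2_c.png',k)
E
```

```text
[ 0.55120872 -0.122208    0.09441298] [-0.1851862  -0.26570378 -4.38063818] 0.027861161682382486
0.053075880775102835
```

View pics/side2_c.png

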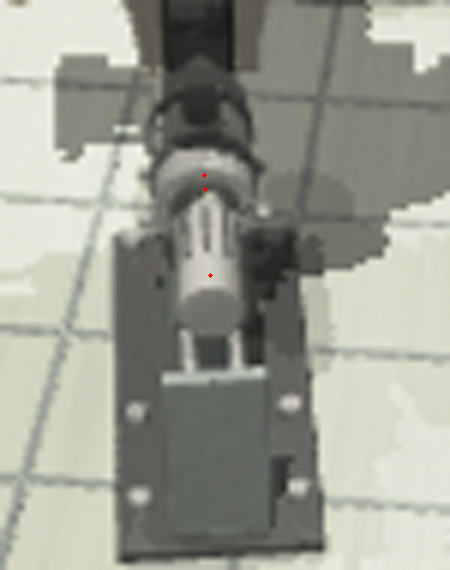

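The nut now lies on the two rails, front face near (210,300) and rear beyond the tube end. The force has dropped to about zero, so it is free. Drawing the rod out.

Emit:
carry_out(
  commands=[0.045, -0.245, 0, 0, 1, 0.09, -0.49, 0, 0, 1, 0.09, -0.49, 0, 0, 1, 0.09, -0.49, 0, 0, 1, 0.09, -0.49, 0, 0, 1, 0.09, -0.49, 0, 0, 1, 0.09, -0.49, 0, 0, 1, 0.06, -0.33, 0, 0, 1],
)

```text
time_s: 13.1
tcp_pos: [0.5773, -0.2658, 0.0942]
eef_rot: [180.0, -0.0, -79.7]
contact_force: [0.2, -0.1, -4.6]
gripper_width: 0.0279
```

Emit:
carry_out(
  commands=[0, 0, 0.8, 0, 1, 0, 0, 0.9, 0, 1, 0, -0.1, 0, -1, 1, 0, -0.1, 0, -1, 1, 0, -0.1, 0, -1, 1, 0, -0.1, 0, -1, 1, 0, -0.1, 0, -1, 1, 0, -0.1, 0, -1, 1],
)

```text
time_s: 13.9
tcp_pos: [0.5771, -0.2884, 0.1622]
eef_rot: [180.0, 0.0, -103.8]
contact_force: [-0.4, 0.5, -4.0]
gripper_width: 0.0277
```

Emit:
carry_out(
  commands=[0, 0, 0, -1, 1, 0, 0, 0, -1, 1, 0, 0, 0, -1, 1, 0, 0, 0, -1, 1, 0, 0, 0, -1, 1, 0, 0, 0, -1, 1, 0, 0, 0, -1, 1, 0, 0, 0, -1, 1],
)

```text
time_s: 14.7
tcp_pos: [0.5771, -0.2882, 0.1622]
eef_rot: [180.0, -0.0, -135.8]
contact_force: [-0.2, 0.4, -4.7]
gripper_width: 0.0279
```

Emit:
carry_out(
  commands=[-0.2, -0.1, 0, -1, 1, -0.2, -0.1, 0, -1, 1, -0.2, -0.1, 0, -1, 1, -0.2, -0.1, 0, -1, 1, -0.2, -0.1, 0, -1, 1, -0.2, -0.1, 0, -1, 1, -0.2, -0.1, 0, -1, 1, -0.2, -0.1, 0, -1, 1],
)

```text
time_s: 15.5
tcp_pos: [0.5128, -0.3204, 0.1623]
eef_rot: [180.0, -0.0, -167.8]
contact_force: [-0.4, 1.1, -3.9]
gripper_width: 0.0275
```

Emit:
carry_out(
  commands=[0, -0.1, 0, -1, 1, 0, 0, 0, -1, 1, 0, 0, 0, -1, 1, 0, 0, 0, 0, 1, 0, 0, 0, 0, 1],
)

```text
time_s: 16.0
tcp_pos: [0.5132, -0.3242, 0.1623]
eef_rot: [180.0, -0.0, -179.5]
contact_force: [0.8, 0.5, -4.9]
gripper_width: 0.0278
```

Emit:
carry_out(
  commands=[0, -0.118, -0.5, -0.1, 1, 0, 0, -0.7, 0, 1, 0, 0, -0.5, 0, 1, 0, 0, -0.3, 0, 1, 0, 0, 0, 0, 1, 0, 0, 0, 0, 1],
)

```text
time_s: 16.6
tcp_pos: [0.5138, -0.329, 0.083]
eef_rot: [-180.0, 0.0, -180.0]
contact_force: [-0.5, -0.8, -3.2]
gripper_width: 0.0277
```

```bash
python3 - <<'E'
from h import *
s=telemetry.get_state();print(s['tcp_pos'],s['eef_rot'],s['contact_force'],s['moment'])
b=snap('side','side3')
f=6;x0,y0=205,135
k=cv2.resize(b['frame'][135:180,205:300,::-1],None,fx=f,fy=f,interpolation=cv2.INTER_CUBIC)
cv2.imwrite('pics/side3_c.png',k)
E
```

```text
[ 0.51383497 -0.32901785  0.08301436] [-1.79971863e+02  2.80684259e-02 -1.79976242e+02] [-0.47478259 -0.78315713 -3.22223267] [ 0.00260198 -0.21006503 -0.02335872]
```

View pics/side3_c.png

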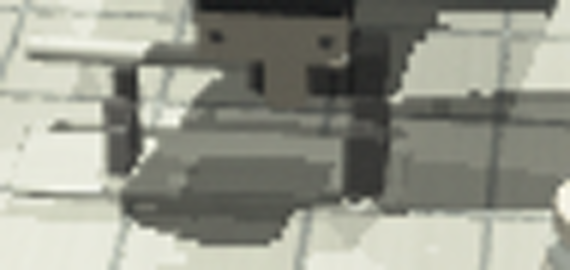

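The key hangs level over the rest: tip at (28,48), fork at (125,130), ledge at (365,150). Lowering gently.

Emit:
carry_out(
  commands=[-0.02, 0, -0.3, 0, 1, 0, 0, -0.25, 0, 1, 0, 0, -0.15, 0, 1, 0, 0, -0.06, 0, 1, 0, 0, 0, 0, 1, 0, 0, 0, 0, 1],
)

```text
time_s: 17.25
tcp_pos: [0.5127, -0.3288, 0.052]
eef_rot: [-180.0, 0.0, 180.0]
contact_force: [-0.5, 0.6, -4.3]
gripper_width: 0.0281
```

Emit:
carry_out(
  commands=[0, 0, -0.02, 0, 1, 0, 0, -0.01, 0, 1, 0, 0, 0, 0, 1],
)

```text
time_s: 17.55
tcp_pos: [0.5127, -0.3288, 0.0512]
eef_rot: [-180.0, 0.0, 180.0]
contact_force: [-0.7, 1.2, -0.7]
gripper_width: 0.0277
```

The weight is off the gripper (force -4.3 to -0.7 N), so the key is seated. Release, rise, and look.

Emit:
carry_out(
  commands=[0, 0, 0, 0, 0.1, 0, 0, 0, 0, 0, 0, 0, 0, 0, -0.2, 0, 0, 0, 0, -0.3, 0, 0, 0, 0, -0.3, 0, 0, 0.5, 0, -0.3, 0, 0, 1, 0, -0.3, 0, 0, 1, 0, -0.3],
)

```text
time_s: 18.35
tcp_pos: [0.5119, -0.3286, 0.1513]
eef_rot: [180.0, -0.1, 180.0]
contact_force: [1.7, -0.4, 0.1]
gripper_width: 0.0569
```

Emit:
carry_out(
  commands=[0, 0.2, 1, 1, -0.3, 0, 0.5, 1, 1, -0.3, 0, 1, 0.5, 1, -0.3, 0, 1, 0, 1, -0.3, 0, 1, 0, 1, -0.3, 0, 1, 0, 1, -0.3, 0, 1, 0, 1, -0.3, 0, 1, 0, 1, -0.3],
)

```text
time_s: 19.15
tcp_pos: [0.5122, -0.0592, 0.2511]
eef_rot: [-180.0, 0.0, -147.9]
contact_force: [1.3, -0.2, -0.8]
gripper_width: 0.0573
```

Emit:
carry_out(
  commands=[0, 1, 0, 1, -0.3, 0, 1, 0, 1, -0.3, 0, 1, 0, 1, -0.3, 0, 1, 0, 1, -0.3, 0, 0, 0, 1, -0.3, 0, 0, 0, 1, -0.3, 0, 0, 0, 1, -0.3, 0, 0, 0, 1, -0.3],
)

```text
time_s: 19.95
tcp_pos: [0.5124, 0.0995, 0.2508]
eef_rot: [180.0, 0.0, -115.8]
contact_force: [-0.7, 0.6, 0.8]
gripper_width: 0.0568
```

Emit:
carry_out(
  commands=[0, 0.5, 0, 1, -0.3, 0, 0.5, 0, 1, -0.3, 0, 0.5, 0, 1, -0.3, 0, 0, 0, 1, -0.3, 0, 0, 0, 1, -0.3, 0, 0, 0, 1, -0.3, 0, 0, 0, 1, -0.3, 0, 0, 0, 1, -0.3],
)

```text
time_s: 20.75
tcp_pos: [0.5124, 0.1592, 0.2508]
eef_rot: [-180.0, 0.0, -83.9]
contact_force: [0.0, -0.8, 0.1]
gripper_width: 0.0571
```

```bash
python3 - <<'E'
from h import *
c=wsnap('w4');b=snap('side','side4');t=snap('top','top4');s=telemetry.get_state();print(s['joints'],s['tcp_pos'],s['eef_rot'],s['gripper_width'])
k=cv2.resize(c['frame'][:,:,::-1],None,fx=1.25,fy=1.25,interpolation=cv2.INTER_CUBIC)[:300]
m=cv2.resize(b['frame'][135:180,205:295,::-1],None,fx=3.5,fy=3.5,interpolation=cv2.INTER_CUBIC)
n=cv2.resize(t['frame'][128:198,318:358,::-1],None,fx=4,fy=4,interpolation=cv2.INTER_CUBIC)
W=np.zeros((600,800,3),np.uint8);W[:300,:640]=k;W[310:310+m.shape[0],:m.shape[1]]=m;W[310:590,400:560]=n
cv2.imwrite('pics/w4_b.png',W)
E
```

```text
[ 3.82012080e+01  7.40856847e+00 -1.65803250e+01 -1.95016531e-03
 -6.60063493e+01 -3.23162029e+01] [0.51243725 0.15921109 0.25084981] [-1.79996932e+02  4.04893373e-03 -8.41157877e+01] 0.056615536232447534
```

View pics/w4_b.png

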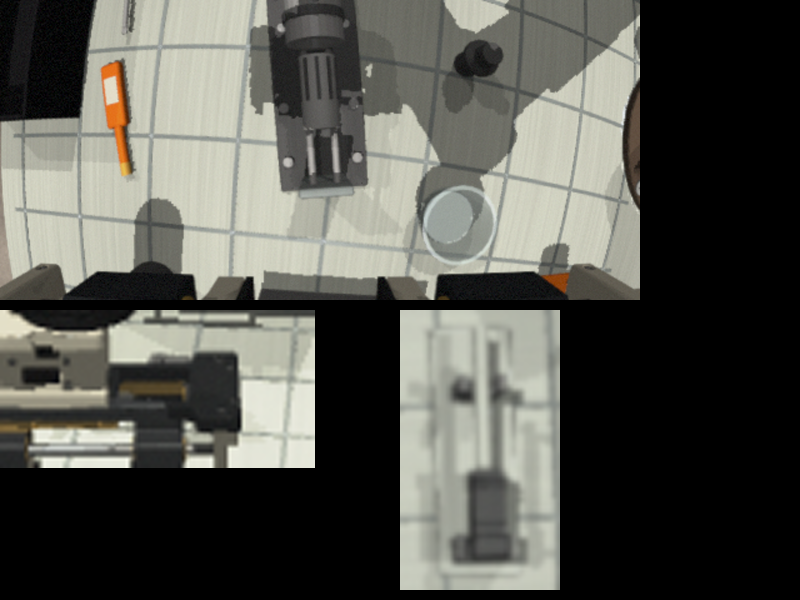

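The key is back on its rest as before. The nut lies on the rails in the wrist view, from (320,52) to (320,130). I'll measure it.

```bash
python3 - <<'E'
from h import *
c=load('w4');k=lambda x,y:((x+.5)/1.25-.5,(y+.5)/1.25-.5)
q=np.radians(100.2);u=np.array([np.cos(q),np.sin(q)]);n=np.array([-u[1],u[0]]);C=np.array([.5344,-.0298])
for N,x,y,z in[('fL',300,118,.089),('fR',340,118,.089),('ftop',320,108,.104),('fbot',321,131,.075),('rL',302,56,.089),('rR',338,56,.089),('rtop',318,52,.104),('epL',299,195,.098),('epR',353,190,.098)]:
    P=wz(c,*k(x,y),z)[:2];print(N,P.round(4),'along',((P-C)@u).round(4),'lat',((P-C)@n).round(4))
d=np.array([.084]);print(C+.084*u,C+.08*u,C+.088*u)
print(wproj(c,[[*(C+a*u),.104] for a in(.053,.113)])*1.25)
# before/after key diff
a=load('top0')['frame'].astype(int);b=load('top4')['frame'].astype(int);print(np.abs(a-b)[125:200,318:360].mean())
E
```

```text
fL [0.5331 0.0743] along 0.1027 lat -0.0172
fR [0.5019 0.0708] along 0.1048 lat 0.0142
ftop [0.5184 0.0658] along 0.0969 lat -0.0012
fbot [0.5154 0.0827] along 0.1141 lat -0.0012
rL [0.5369 0.024 ] along 0.0525 lat -0.012
rR [0.5089 0.0209] along 0.0544 lat 0.0162
rtop [0.5245 0.0228] along 0.0535 lat 0.0004
epL [0.5274 0.1344] along 0.1628 lat -0.0222
epR [0.4858 0.1258] along 0.1618 lat 0.0202
[0.51952488 0.05287243] [0.52023322 0.04893565] [0.51881654 0.05680921]
[[317.29816582  51.27492808]
 [323.0002189  128.96969996]]
27.251534391534392
```

Emit:
carry_out(
  commands=[0.09, -0.7, 0, 1, -0.3, 0.1, -0.9, 0, 0.07, -0.3, 0, -0.8, -0.3, 0, -0.3, 0, -0.28, -0.6, 0, -0.3, 0, 0, -0.7, 0, -0.3, 0, 0, -0.5, 0, -0.3, 0, 0, 0, 0, -0.3, 0, 0, 0, 0, -0.3],
)

```text
time_s: 21.7
tcp_pos: [0.5204, 0.052, 0.1673]
eef_rot: [180.0, -0.0, -79.8]
contact_force: [0.4, -0.4, 0.4]
gripper_width: 0.0573
```

Emit:
carry_out(
  commands=[0, 0, -0.6, 0, -0.3, 0, 0, -0.6, 0, -0.3, 0, 0, -0.4, 0, -0.3, 0, 0, -0.13, 0, -0.3, 0, 0, 0, 0, -0.3],
)

```text
time_s: 22.2
tcp_pos: [0.5206, 0.0523, 0.0982]
eef_rot: [-180.0, -0.0, -79.7]
contact_force: [-0.1, -1.0, 0.7]
gripper_width: 0.0569
```

Emit:
carry_out(
  commands=[0, 0, 0, 0, 1, 0, 0, 0, 0, 1, 0, 0, 0, 0, 1, 0, 0, 0, 0, 1, 0, 0, 0, 0, 1, 0, 0, 0, 0, 1, 0, 0, 0, 0, 1],
  grip_force=30,
)

```text
time_s: 22.9
tcp_pos: [0.5211, 0.0524, 0.0983]
eef_rot: [-179.9, 0.0, -79.7]
contact_force: [2.5, 0.9, 4.1]
gripper_width: 0.0293
```

Emit:
carry_out(
  commands=[0, 0, 0.4, 0, 1, 0, 0, 0.7, 0, 1, 0, 0, 0.8, 0, 1, 0, 0.2, 0.7, 0, 1, -0.2, 0.6, 0, -0.5, 1, -0.3, 0.9, 0, -1, 1, -0.3, 0.9, 0, -1, 1, -0.3, 0.9, 0, 0, 1],
)

```text
time_s: 23.7
tcp_pos: [0.4743, 0.1924, 0.2008]
eef_rot: [179.9, -0.1, -89.9]
contact_force: [1.4, 1.3, -2.2]
gripper_width: 0.0292
```

Emit:
carry_out(
  commands=[-0.2, 0.9, 0, 0, 1, -0.1, 0.8, 0, 0, 1, 0, 0.8, 0, 0, 1, 0, 0.5, 0, 0, 1, 0, 0, 0, 0, 1, 0, 0, 0, 0, 1],
)

```text
time_s: 24.3
tcp_pos: [0.4634, 0.3115, 0.2006]
eef_rot: [179.9, -0.1, -89.7]
contact_force: [0.3, -1.9, -1.9]
gripper_width: 0.0292
```

```bash
python3 - <<'E'
from h import *
s=telemetry.get_state();print(s['tcp_pos'],s['eef_rot'],s['contact_force'],s['gripper_width'])
b=snap('side','side5');k=b['frame'][180:384,90:350,::-1]
cv2.imwrite('pics/side5_c.png',cv2.resize(k,None,fx=2.9,fy=2.9,interpolation=cv2.INTER_CUBIC))
E
```

```text
[0.46342908 0.31147396 0.20062647] [ 1.79892699e+02 -1.00666754e-01 -8.97368824e+01] [ 0.29985513 -1.85701833 -1.93004991] 0.029215166852007445
```

View pics/side5_c.png

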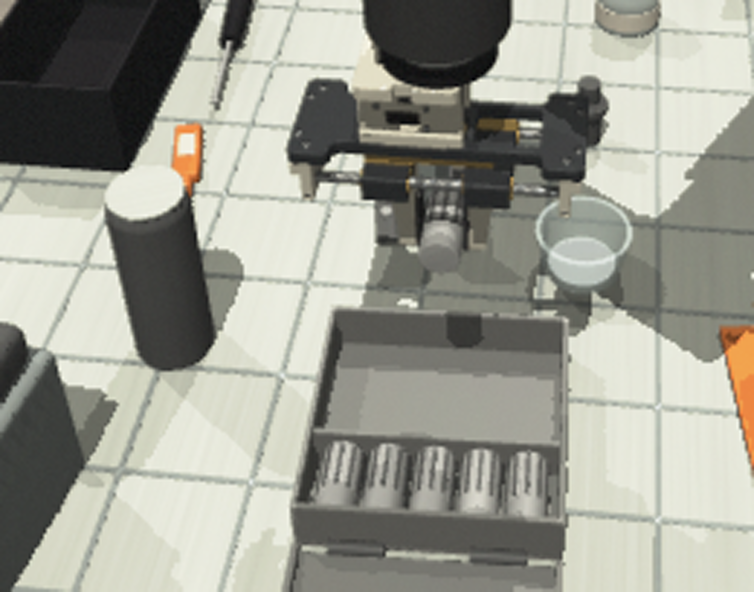

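The nut is held level and the empty bay is in view: back wall (335,312)-(565,320), divider (312,432)-(562,440). A quick numeric check of the bay from this view.

```bash
python3 - <<'E'
from h import *
c=load('side5');k=lambda x,y:((x+.5)/2.9-.5+90,(y+.5)/2.9-.5+180)
for x,y,z in[(335,312,.045),(565,320,.045),(312,434,.04),(562,441,.04)]:print(at_z(c,*k(x,y),z).round(4))
E
```

```text
[0.5573 0.2724 0.045 ]
[0.3746 0.2617 0.045 ]
[0.5527 0.3847 0.04  ]
[0.3706 0.3717 0.04  ]
```

Emit:
carry_out(
  commands=[0, 0.125, -0.5, 0, 1, 0, 0, -0.9, 0, 1, 0, 0, -0.9, 0, 1, 0, 0, -0.8, 0, 1, 0, 0, -0.6, 0, 1, 0, 0, -0.35, 0, 1, 0, 0, 0, 0, 1, 0, 0, 0, 0, 1],
)

```text
time_s: 25.15
tcp_pos: [0.4644, 0.3163, 0.04]
eef_rot: [180.0, -0.0, -89.8]
contact_force: [-0.5, 0.2, -1.7]
gripper_width: 0.0288
```

Emit:
carry_out(
  commands=[0, 0, -0.15, 0, 1, 0, 0, -0.07, 0, 1, 0, 0, -0.03, 0, 1, 0, 0, 0, 0, 1],
)

```text
time_s: 25.55
tcp_pos: [0.4643, 0.3172, 0.0308]
eef_rot: [-180.0, 0.0, -89.7]
contact_force: [-1.4, -1.8, 6.2]
gripper_width: 0.029
```

The nut touches the floor, with the force rising to +6 N. Release gently and retreat.

Emit:
carry_out(
  commands=[0, 0, 0, 0, 0.25, 0, 0, 0, 0, 0.15, 0, 0, 0, 0, 0, 0, 0, 0, 0, -0.1, 0, 0, 0, 0, -0.1, 0, 0, 0, 0, -0.1, 0, 0, 0.4, 0, -0.1, 0, 0, 0.8, 0, -0.1],
)

```text
time_s: 26.35
tcp_pos: [0.4629, 0.3156, 0.0758]
eef_rot: [179.8, -0.2, -89.8]
contact_force: [0.9, 1.2, -0.5]
gripper_width: 0.0483
```

Emit:
carry_out(
  commands=[0, 0, 1, 0, -0.1, 0, 0, 1, 0, -0.1, 0, -0.2, 1, 0, -0.1, 0, -1, 1, 0, -0.1, 0, -1, 0, 0, -0.1, 0, -1, 0, 0, -0.1, 0, 0, 0, 0, -0.1, 0, 0, 0, 0, -0.1],
)

```text
time_s: 27.15
tcp_pos: [0.4641, 0.1929, 0.2333]
eef_rot: [-180.0, 0.0, -89.8]
contact_force: [0.4, 0.4, -0.5]
gripper_width: 0.0486
```

```bash
python3 - <<'E'
from h import *
s=telemetry.get_state();print(s['tcp_pos'],s['contact_force'],s['gripper_width'])
b=snap('side','side6');t=snap('top','top6')
k=cv2.resize(b['frame'][:,:,::-1],(800,600),interpolation=cv2.INTER_CUBIC)[100:600,100:600]
m=cv2.resize(t['frame'][85:245,60:360,::-1],None,fx=1,fy=1)
W=np.zeros((600,800,3),np.uint8);W[:500,:500]=k;W[:160,500:800]=m;n=cv2.resize(t['frame'][125:200,318:360,::-1],None,fx=5,fy=5,interpolation=cv2.INTER_CUBIC);W[170:545,520:730]=n
cv2.imwrite('pics/fin.png',W)
E
```

```text
[0.46413193 0.19288747 0.23334663] [ 0.41973672  0.3633962  -0.46101589] 0.048604016141502074
```

View pics/fin.png

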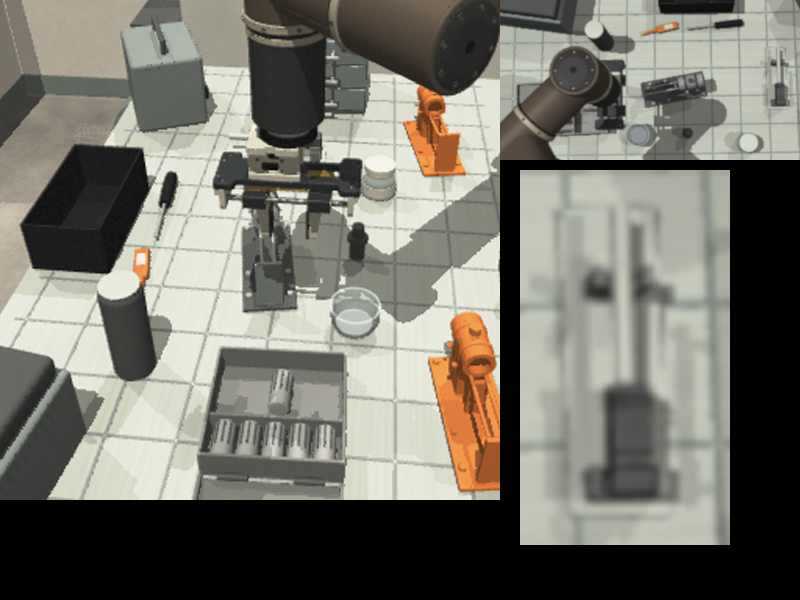

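The nut lies flat in the empty bay at (282,390), the key is on its rest, the bystanders are in place, and the gripper is clear. Handing in.

```bash
python3 -c "
from h import *
print(r.close_job())"
```

```text
the job is handed in; nothing more can be done
None
```

The job is done and handed in at about 27 s of the 64 s allowed. I pushed the nut out of the steel tube onto the rails, drew the rod out and laid the key back on its rest. I then laid the nut in the empty bay of the grey box.

**Last checks**
- **Key:** the final top view shows it back between the fork prongs and cheeks as it lay before. Its weight came off the gripper at about the height where I picked it up. The side view I took to confirm this was blocked by the gripper, and a numeric before/after comparison was inconclusive.
- **Nut:** the final side view shows it lying flat in the bay, clear of the walls.
- **Other things:** the bystanders look unmoved and the gripper is well clear, touching nothing.

**Disagreements**
- The top and side cameras disagreed by about 10 mm on where the bay's centre is in y. I placed the nut between the two, well within the bay's margins.
- Fast moves fell up to about 5 mm short of what was commanded. The key was therefore gripped about 5 mm forward and 4 mm high of the planned point, which did no harm.

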